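Bolt the sample chest past its spring catch

ROBOT

A 7-joint arm with a two-finger parallel gripper is mounted at the origin on the work surface. World frame = base frame: x ahead of the robot, y to its left, z up, the work surface at z = 0. Lengths are in m, angles in rad, forces in N, time in s.
With the tool pointing down it reaches from about 0.375 to 0.925 m from the base axis. Payload 3.1 kg.
Tool frame: the origin (TCP) lies midway between the tips of the shut fingers; the grasp point (between the pads) lies 19 mm behind it; z points along the fingers, y is the direction in which the jaws open and shut (so a half turn about z gives the same grasp; the last joint's range is limited). The gripper opens to 85 mm and grips with 20 to 120 N. Pads are 22 mm wide; open, the fingers measure 114 mm over their backs; the gripper's body (76 mm by 85 mm) begins 54 mm behind the grasp point. The pads swing forward as they close: fully open they stand 13 mm farther back than shut.
Start: joints at [1.214, 0.383, 0.044, 1.598, -0.018, 1.161, -0.05], TCP at [0.166, -0.628, 0.231] pointing down, gripper open.
Joint ranges: [-2.61, 2.61], [-0.41, 2.15], [-1.48, 1.57], [0, 2.5], [-1.57, 4.71], [0.05, 1.97], [-2.85, 2.85]. Speed limits (rad/s): [2.79, 2.79, 3.14, 3.14, 3.14, 3.14, 3.14].

INTERFACE

Orientations are given as a unit quaternion [w, x, y, z].
In Python, from workcell import telemetry, cams, robot gives the robot as it stands.
- The arm moves only by the tool move_arm, never from a script. Its argument "deltas" is a list that holds one entry, the list of rows, each a list of 5 numbers: the shift along the tool's x, y, z in units of 60 mm (1.0 is 60 mm), then the turn about the tool's z in units of 5 degrees (1.0 is 5 degrees), then the finger opening in mm, from 0 to 85.4. In form: [[[tx, ty, tz, roll, claw], ...]]. A call has 1 to 8 rows; each row shifts and turns the commanded pose from where the row before left it, along the tool's axes as they then stand; what a row does not reach is not made up. A row lasts 1/8 s, in which the tool goes at most 62.5 mm and 10.7 degrees, less where a joint would pass 70% of its speed; a pose out of reach is approached as far as the arm can. A call is refused whole if a number of a shift passes 1 or a number of a turn 1, either way. A call with a gripper value outside its range is refused whole. The fingers move at their own pace and stop on an object; "force" is the grip in N (left out, the last holds). Time passes only in rows, so rows that do not move let the fingers close. It gives the time, the measured TCP pose, the force and the opening at its end, in the units of the state.
- telemetry.read_state(): the state, without advancing time (a new reading comes with each control period).
- cams.snapshot(name): name is "side" or "top" or "wrist"; returns a dict with "image" (480x640x3 uint8, red, green, blue), "z_map" (480x640 float32, m along the optical axis (not along the pixel's ray), 0 where there is no reading), "fx", "fy", "cx", "cy" (pixels), "k1" (the pictures are not rectified: a ray, as slopes to the right and down, at radius r is drawn at 1 + k1 r^2 times it, then the intrinsics apply), "R" (3x3) and "t" (3): a world point X has camera coordinates R X + t. Camera axes: x right, y down, z forward; pixel columns grow to the right and rows downward; lengths in m; the calibration is good to about 2 mm. A picture is of the moment at which its call begins.
- robot.finish_job(): hands the job in, once; it reports no verdict.
The state is a dict: "t": time; "q": joint angles; "dq": joint speeds; "tau": joint torques, N m; "tcp_pos": TCP position; "tcp_rot": TCP orientation; "force": force on the tool from outside, world axes, zero at the start; "torque": the same for the moment, N m; "grip_width": opening from 0.0 (shut) to 1.0 (fully open).
Only numpy, scipy, OpenCV 4.12 (cv2) and the standard library are available. Lean on these libraries where they do the work, as an engineer would, in place of code of your own. Each camera call takes 0.05 s, during which the arm holds its last target.

TASK

Lock the blue sample chest: with one fingertip press the yellow spring catch bar down and keep it down while the other fingertip pushes the red thumb plate of the bolt fully home towards the lid. Then let go, so that the catch springs back up behind the bolt and locks it. Only press and push: pick nothing up, and leave the vials, bottles and glassware where they stand.

Things in the scene. Friction and masses are not known exactly. Their poses are not given: they have to be found in the camera images.
- chest: Blue steel chest, 240 x 340 x 85 mm, closed, fixed. Origin: centre of its underside, on the bench; z up; x away from the robot, from the white deck (x -120 to 18 mm) to the blue lid (x 22 to 118); y left. The top is flat, 85 mm above the bench. Lid handle: steel bow 29 mm tall at x = 88, |y| under 54. Lock parts: x -102 to 55, |y| under 50 mm.
- bolt_push (a point): Centre of the near (-x) face of the bolt's red thumb plate, 114 mm above the bench; moves with the bolt, at chest x = -55, y = -31 mm when fully back. The plate: 34 mm wide (y), 10 thick (x), 88 to 128 mm above the bench. Push it along chest +x. Behind it (-x) is free space down to the deck. Its flat bar runs ahead under two staples 14 mm high at x 5 to 13 and 39 to 47.
- bolt (a joint): Bolt travel along chest +x, m: 0 fully back, 0.040 fully home at its stop; starts at 0 to 0.004. About 2.5 N of friction; stays where left. Its tooth is stopped by the catch's comb at 0.006, and again at about 0.018 and 0.030, unless the catch is down by 0.005 or more.
- catch_top (a point): Centre of the top of the yellow spring catch bar, moves with it; chest x = -49.5, y = 30 mm, 107 mm above the bench when up. The bar is 105 mm long (chest x -102 to 3) and 36 mm wide (y 12 to 48), flat and level on top: a fingertip can press it anywhere and glide along it. A dark comb on its side reaches y = -4 mm, 4 mm below its top.
- catch (a joint): How far the catch bar is pressed straight down, m: 0 up, 0.008 fully down on its stop (top then 99 mm above the bench). Takes about 3 N to start, 7 N fully down; frees the bolt beyond 0.005. Springs up when released; fully so behind the bolt only if that is at 0.038 or more.
- vial_amber: Amber vial, 28 mm wide, 55 mm tall, standing on the lid near its left end. Origin at its underside. Leave alone.
- vial_white: White jar with blue cap, 32 mm wide, 45 mm tall, on the lid near its right end. Origin at its underside. Leave alone.
- pot_deck: Small clear pot with green cap, 34 mm wide, 40 mm tall, on the chest's deck near its right end. Origin at its underside. Leave alone.
- reagent: Amber reagent bottle, 72 mm wide, 150 mm tall, on the bench. Origin at its underside. Leave alone.
- washbottle: White bottle with red cap, 60 mm wide, 140 mm tall, on the bench. Origin at its underside. Leave alone.
- beaker: Clear beaker, 72 mm wide, 90 mm tall, on the bench. Origin at its underside. Leave alone.
- tubetray: Red tray, 130 x 200 mm, with five upright test tubes 115 mm tall, on the bench. Origin at its underside. Leave alone.

How it is judged:
By the outcome, as a careful person would: the job done as asked, in the order asked, and still so for the second after the job is handed in, with the robot touching nothing.
It also fails if it takes over 38 s, if anything falls off the work surface, if the arm or the gripper's body presses on something with over 40 N, if the wrist force passes 120 N, or if a joint passes its speed limit or range.

## Working session

There is one attempt and no reset: what is moved stays moved. The work goes in short steps, Python scripts to look and compute and a tool call to move; the robot and the scene stay as the last step left them, time stands still between calls to the robot, and variables do not carry over. Pictures are saved under pics/ and viewed, and the job is handed in when it is done.

Besides the shell and the picture viewer there is one more tool, called after "Request:" as name(argument=value, ...), one argument or row to a line, values as JSON. move_arm: Moves the arm, as the interface text tells. Its arguments: {"type":"object","properties":{"deltas":{"type":"array"},"force":{"type":"number"}},"required":["deltas"]}

```bash
mkdir -p pics; ls; python3 - <<'E'
from workcell import telemetry, cams, robot
import cv2, numpy as np
s=telemetry.read_state()
for k in s: print(k, np.round(s[k],4))
for n in ["side","top","wrist"]:
    c=cams.snapshot(n)
    np.savez(f"pics/{n}0.npz",**c)
    cv2.imwrite(f"pics/{n}0.png",c["image"][:,:,::-1])
    print(n,c["fx"],c["fy"],c["cx"],c["cy"],c["k1"],np.round(c["R"],3).tolist(),np.round(c["t"],3))
E
```

```text
pics
t 0.0
q [ 1.2142  0.3838  0.0438  1.5996 -0.0179  1.1612 -0.0499]
dq [ 0.0003  0.0011 -0.0019 -0.0002  0.0006 -0.0004 -0.0009]
tau [ 0.00000e+00 -4.33465e+01  1.02460e+00 -2.49516e+01  1.05000e-02
  1.13000e-02 -0.00000e+00]
tcp_pos [ 0.1661 -0.6274  0.2299]
tcp_rot [-1.300e-03  9.916e-01  1.291e-01 -2.000e-04]
force [ 0.1664 -0.4697 -0.766 ]
torque [-0.0036  0.0218 -0.0356]
grip_width 1.0009
side 620.778623252942 620.778623252942 316.0107685066444 234.86011997879694 -0.02122061324408239 [[-0.734, -0.679, 0.004], [-0.51, 0.546, -0.665], [0.449, -0.49, -0.747]] [0.411 0.331 1.197]
top 453.83177052185994 453.83177052185994 320.2607515114432 245.46227832394362 -0.10104157938359434 [[-0.004, -1.0, -0.01], [-0.998, 0.004, -0.056], [0.056, 0.01, -0.998]] [0.028 0.55  1.145]
wrist 347.24682596872736 347.24682596872736 322.54152065653625 241.74207287844825 -0.03269262196790182 [[0.256, -0.967, -0.003], [-0.931, -0.247, 0.268], [-0.26, -0.066, -0.963]] [-0.648 -0.035  0.379]
```

View pics/top0.png

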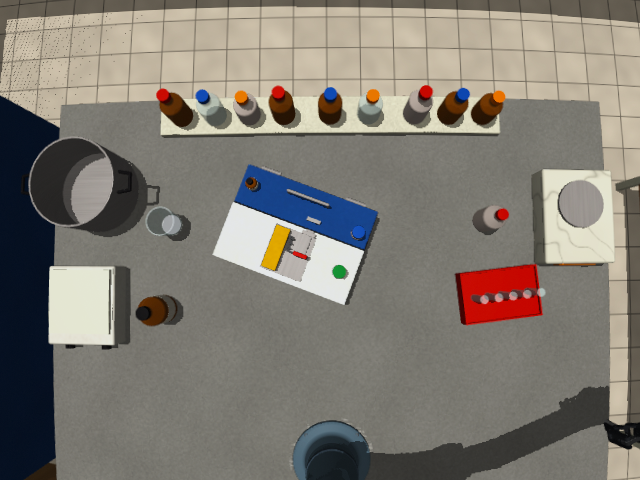

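View pics/side0.png

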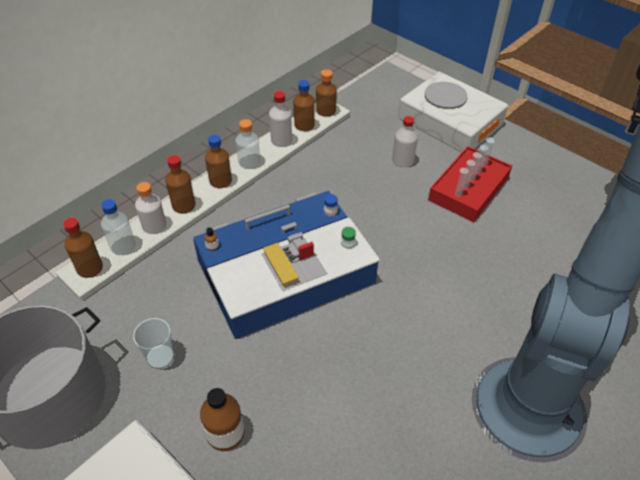

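View pics/wrist0.png

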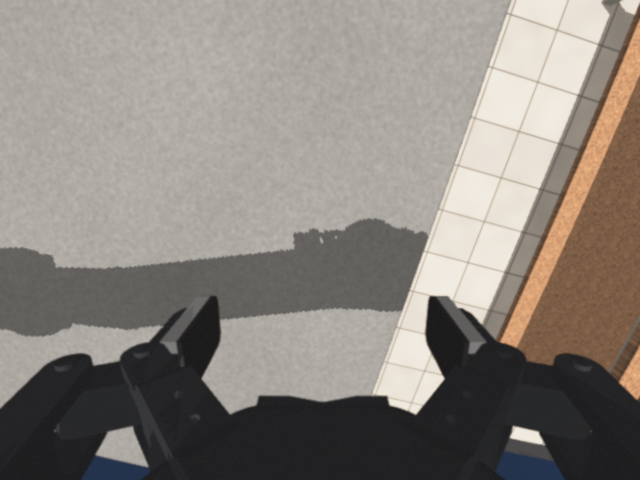

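The top view shows the chest near pixel (296,235), with the yellow bar at about (277,247) and the red plate at about (300,255). Its yaw is roughly -19°. The side view agrees, and the wrist view shows only the bench. Next I'll measure the pose.

```bash
cat > h.py <<'E'
import numpy as np, cv2
from scipy.optimize import least_squares
def ray(c,uv):
    uv=np.atleast_2d(uv).astype(float)
    f=float(c["fx"]);d=np.stack([(uv[:,0]-c["cx"])/f,(uv[:,1]-c["cy"])/float(c["fy"])],1)
    u=d.copy()
    for _ in range(20):
        r2=(u**2).sum(1,keepdims=True); u=d/(1+float(c["k1"])*r2)
    R=np.array(c["R"]);t=np.array(c["t"])
    D=np.c_[u,np.ones(len(u))]@R
    return -R.T@t, D
def plane(c,uv,z):
    o,D=ray(c,uv); s=(z-o[2])/D[:,2]
    return o+D*s[:,None]
def proj(c,X):
    p=np.atleast_2d(X)@np.array(c["R"]).T+c["t"]; u=p[:,:2]/p[:,2:]
    u=u*(1+float(c["k1"])*(u**2).sum(1,keepdims=True))
    return np.c_[u[:,0]*c["fx"]+c["cx"],u[:,1]*c["fy"]+c["cy"]]
def hsv(c): return cv2.cvtColor(np.ascontiguousarray(c["image"]),cv2.COLOR_RGB2HSV)
def mask(c,col):
    H=hsv(c);h,s,v=H[...,0],H[...,1],H[...,2]
    if col=="yellow": m=(h>18)&(h<32)&(s>150)&(v>90)
    if col=="red": m=((h<6)|(h>174))&(s>150)&(v>80)
    if col=="blue": m=(h>100)&(h<125)&(s>150)&(v>60)
    if col=="white": m=(s<25)&(v>200)
    return m.astype(np.uint8)
def blob(m,box):
    x0,y0,x1,y1=box; k=np.zeros_like(m);k[y0:y1,x0:x1]=m[y0:y1,x0:x1]
    n,l,st,ce=cv2.connectedComponentsWithStats(k)
    i=1+np.argmax(st[1:,4]);b=(l==i).astype(np.uint8)
    return b,st[i],ce[i]
E
python3 - <<'E'
from h import *
for n,box in [("top",(200,150,390,310)),("side",(180,180,400,340))]:
    c=dict(np.load(f"pics/{n}0.npz"))
    im=c["image"]; 
    x0,y0,x1,y1=box
    cv2.imwrite(f"pics/{n}_crop.png",cv2.resize(im[y0:y1,x0:x1,::-1],None,fx=3.6,fy=3.6,interpolation=cv2.INTER_CUBIC))
    for col,z in [("yellow",.107),("red",.128),("white",.085),("blue",.085)]:
        b,st,ce=blob(mask(c,col),box)
        cn,_=cv2.findContours(b,cv2.RETR_EXTERNAL,cv2.CHAIN_APPROX_NONE)
        P=plane(c,cn[0][:,0],z)[:,:2]
        r=cv2.minAreaRect((P*1000).astype(np.float32))
        print(n,col,st,np.round(ce,1),"rect",np.round(r[0],1),np.round(r[1],1),round(r[2],1), "zmap",np.median(c["z_map"][b>0]))
E
```

```text
top yellow [261 225  29  46 667] [275.3 247.2] rect [541.8 131. ] [ 35.7 104.3] 69.1 zmap 1.070991
top red [293 251  14   8  58] [299.4 254.8] rect [523.   72.9] [32.2  9.4] 68.0 zmap 1.0484972
top white [ 213  202  151  102 5696] [286.2 252.7] rect [529.7 104.2] [339.2 137.1] 69.1 zmap 1.0919709
top blue [ 235  165  142   84 5050] [307.4 207.1] rect [642.1  60.4] [336.8  97.5] 69.1 zmap 1.0975212
side yellow [265 244  32  41 635] [280.5 263.8] rect [537.3 134.1] [ 33.9 107.5] 68.7 zmap 1.2920201
side red [299 243  14  17 175] [305.7 250.5] rect [509.6  86.8] [27.2 43.2] 43.8 zmap 1.3087553
side white [ 209  218  170   99 5284] [285.6 269.8] rect [528.1 104.1] [338.3 135.8] 69.1 zmap 1.3090262
side blue [ 195  192  151   76 3692] [266.7 229.6] rect [640.5  63.5] [350.6  91.1] 69.0 zmap 1.384491
```

View pics/top_crop.png

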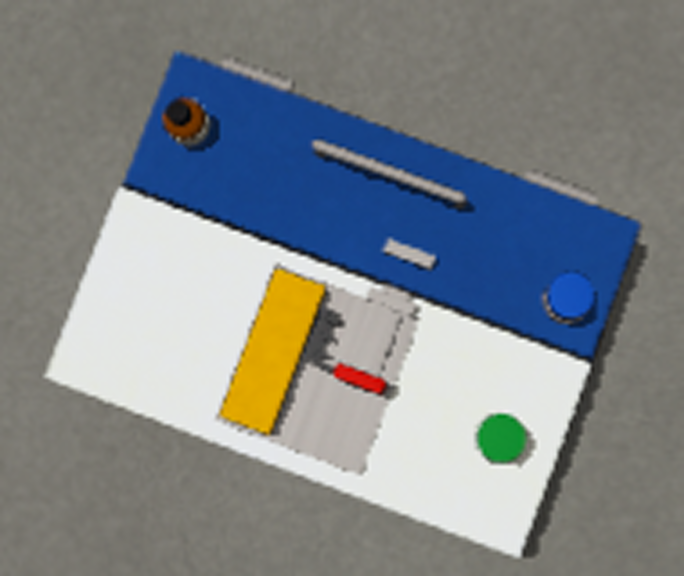

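View pics/side_crop.png

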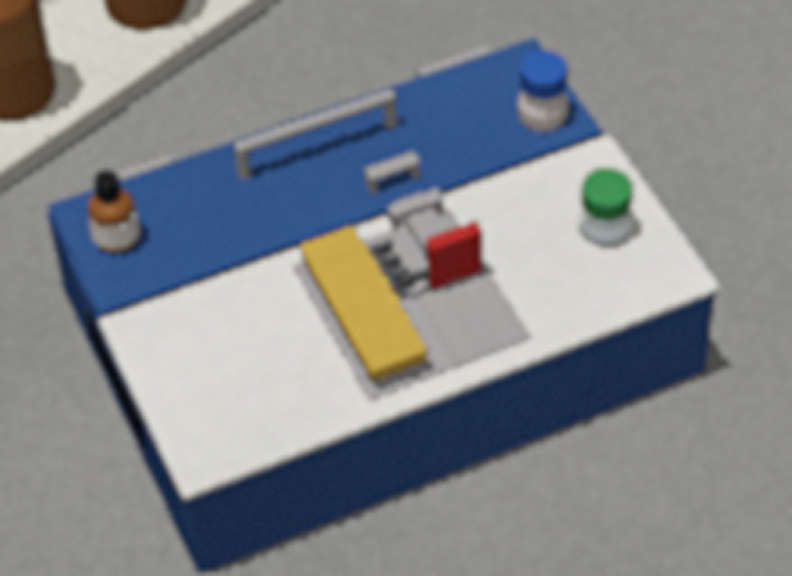

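Both views give a yaw of about -20.9° and a chest origin near (0.576, 0.086). The sizes match too: bar 36x104 mm, deck 339x137 mm, red plate at chest x of about -45, y -31. First I'll turn the tool so its x lies along chest x and set the finger spacing (47 mm opening, about 61 mm between tip centres).

Request:
move_arm(
  deltas=[
    [[0,0,0,1,47],[0,0,0,1,47],[0,0,0,1,47],[0,0,0,1,47],[0,0,0,1,47],[0,0,0,1,47],[0,0,0,1,47],[0,0,0,0.15,47]],
  ],
)

```text
t: 1.15
tcp_pos: [0.1663, -0.628, 0.2307]
tcp_rot: [-0.0, 0.983, -0.181, -0.0]
force: [0.5, 0.9, 1.0]
grip_width: 0.551
```

```bash
cat >> h.py <<'E'
from scipy.spatial.transform import Rotation as Ro
YAW=np.radians(-20.9); O=np.array([.576,.0863,0])
C=Ro.from_euler("z",YAW).as_matrix()
def st():
    from workcell import telemetry
    s=telemetry.read_state(); R=Ro.from_quat(s["tcp_rot"],scalar_first=True).as_matrix()
    p=np.array(s["tcp_pos"])
    print("t",round(float(s["t"]),2),"tcp",np.round(p,4),"chest mm",np.round(1000*C.T@(p-O),1),"yaw",round(np.degrees(np.arctan2(R[1,0],R[0,0])),2),"z",np.round(R[:,2],3),"F chest",np.round(C.T@np.array(s["force"]),1),"grip",round(float(s["grip_width"]),3))
    return p,R
def to(cx,cy,z):
    p,R=st(); T=O+C@np.array([cx,cy,z*1000])/1000
    d=R.T@(T-p); print("target",np.round(T,4),"delta units",np.round(d/.06,2))
E
python3 -c "
from h import *
to(-82,-0.5,.22)"
```

```text
t 1.15 tcp [ 0.1663 -0.628   0.2307] chest mm [-127.9 -813.5  230.7] yaw -20.9 z [-0.     0.001 -1.   ] F chest [0.1 1.  1. ] grip 0.551
target [0.4992 0.1151 0.22  ] delta units [  0.77 -13.55   0.19]
```

Request:
move_arm(
  deltas=[
    [[0.05,-0.4,0,0,47],[0.05,-0.8,0,0,47],[0.05,-0.9,0,0,47],[0.05,-0.9,0,0,47],[0.05,-0.9,0,0,47],[0.05,-0.9,0,0,47],[0.05,-0.9,0,0,47],[0.05,-0.9,0,0,47]],
  ],
)

```text
t: 2.15
tcp_pos: [0.3306, -0.2654, 0.2314]
tcp_rot: [0.0, 0.983, -0.181, 0.0]
force: [0.5, -0.5, 0.2]
grip_width: 0.549
```

Request:
move_arm(
  deltas=[
    [[0.05,-0.9,0,0,47],[0.05,-0.9,0,0,47],[0.05,-0.9,0,0,47],[0.05,-0.9,0,0,47],[0.05,-0.9,0,0,47],[0.05,-0.9,0,0,47],[0.05,-0.8,0,0,47],[0,0,0,0,47]],
  ],
)

```text
t: 3.15
tcp_pos: [0.4835, 0.0781, 0.2318]
tcp_rot: [-0.002, 0.984, -0.177, 0.0]
force: [0.4, -0.5, 0.2]
grip_width: 0.55
```

```bash
python3 -c "
from h import *
to(-82,-0.5,.16)
from workcell import cams
for n in ['top','side','wrist']:
    c=cams.snapshot(n); np.savez(f'pics/{n}1.npz',**c); cv2.imwrite(f'pics/{n}1.png',c['image'][:,:,::-1])
"
```

```text
t 3.15 tcp [0.4835 0.0781 0.2318] chest mm [-83.5 -40.7 231.8] yaw -20.39 z [ 0.001  0.003 -1.   ] F chest [ 0.6 -0.3  0.2] grip 0.55
target [0.4992 0.1151 0.16  ] delta units [ 0.03 -0.67  1.2 ]
```

View pics/wrist1.png

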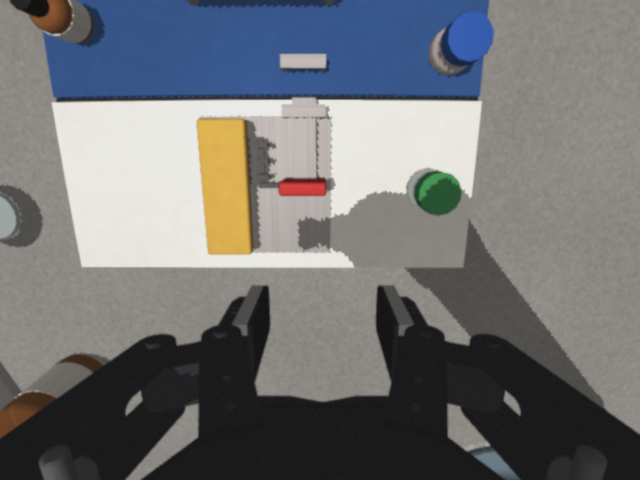

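View pics/side1.png

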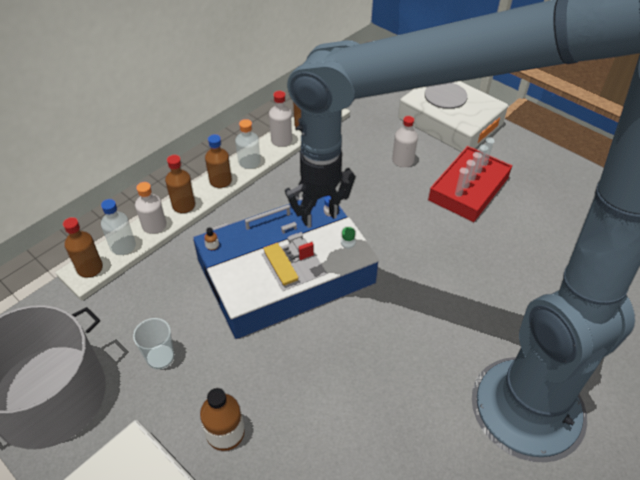

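The wrist view shows the chest nearly square to the tool: yellow bar at (227,185), red plate at (303,187), and fingertips at the bottom near (262,290) and (385,290). I'll use it as a third measurement and check that the arm has settled.

```bash
python3 -c "
from h import *
c=dict(np.load('pics/wrist1.npz'))
for col,z,box in [('yellow',.107,(180,100,260,270)),('red',.128,(270,170,335,200))]:
    b,s,ce=blob(mask(c,col),box)
    cn,_=cv2.findContours(b,cv2.RETR_EXTERNAL,cv2.CHAIN_APPROX_NONE)
    P=plane(c,cn[0][:,0],z); r=cv2.minAreaRect((P[:,:2]*1000).astype(np.float32))
    print(col,s,r, 'chest',C.T@(np.array([r[0][0],r[0][1],0])-O*1000))
to(-82,-0.5,.16)
"
```

```text
yellow [ 198  120   54  133 6037] ((542.3314819335938, 129.94459533691406), (35.03780746459961, 100.88729858398438), 69.17097473144531) chest [-47.02296584  28.76213647   0.        ]
red [279 179  47  16 692] ((525.1153564453125, 72.6249771118164), (32.37031936645508, 10.49772834777832), 69.16468048095703) chest [-42.65826138 -30.92775351   0.        ]
t 3.3 tcp [0.4822 0.0719 0.2309] chest mm [-82.5 -46.9 230.9] yaw -20.94 z [-0.001 -0.001 -1.   ] F chest [ 0.7 -0.2 -0. ] grip 0.548
target [0.4992 0.1151 0.16  ] delta units [ 0.01 -0.78  1.18]
```

Request:
move_arm(
  deltas=[
    [[0,-0.39,0,0,47],[0,-0.39,0.3,0,47],[0,0,0.6,0,47],[0,0,0.3,0,47],[0,0,0,0,47],[0,0,0,0,47]],
  ],
)

```text
t: 4.05
tcp_pos: [0.5002, 0.1161, 0.1603]
tcp_rot: [-0.0, 0.983, -0.182, 0.001]
force: [-0.3, -0.7, -0.4]
grip_width: 0.548
```

```bash
python3 -c "
from h import *
to(-82,-0.5,.115)
from workcell import cams
for n in ['side','wrist']:
    c=cams.snapshot(n); np.savez(f'pics/{n}2.npz',**c)
    im=c['image'][:,:,::-1]
    if n=='side': im=cv2.resize(im[150:350,180:420],None,fx=3,fy=3,interpolation=cv2.INTER_CUBIC)
    cv2.imwrite(f'pics/{n}2.png',im)
"
```

```text
t 4.05 tcp [0.5002 0.1161 0.1603] chest mm [-81.5   0.7 160.3] yaw -21.0 z [ 0.002 -0.    -1.   ] F chest [-0.1 -0.8 -0.4] grip 0.548
target [0.4992 0.1151 0.115 ] delta units [-0.01  0.02  0.75]
```

View pics/wrist2.png

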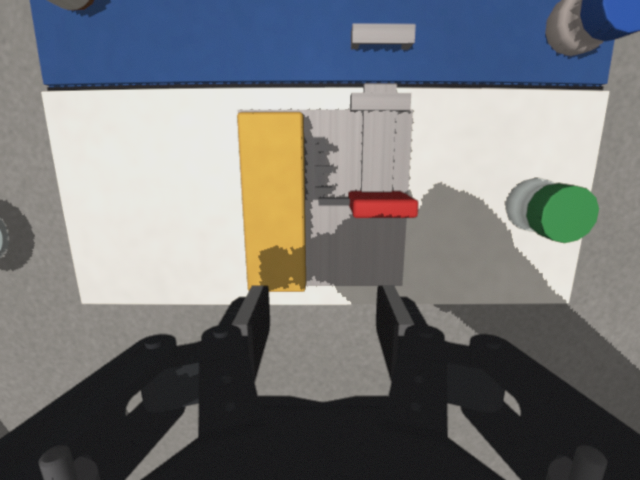

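View pics/side2.png

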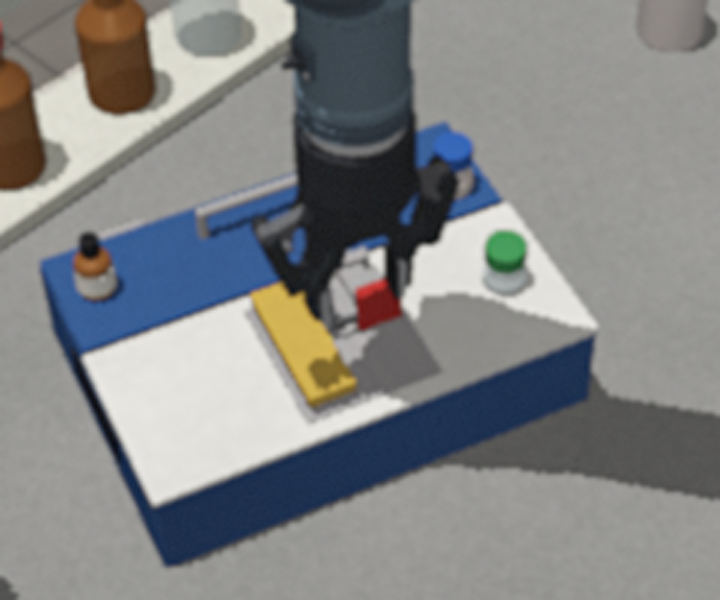

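```bash
python3 -c "
from h import *
c=dict(np.load('pics/wrist2.npz'))
p,R=st()
for off in [0,-5,-10]:
  for y in [-30.5,-23.5,23.5,30.5]:
    print(off,y,[np.round(proj(c,p+R@(np.array([x,y,off])/1000)),0)[0].tolist() for x in(-11,0,11)])
z=c['z_map']
o=-np.array(c['R']).T@c['t']
for uv in [(268,292),(265,300),(250,300),(244,310),(380,292),(385,300),(400,310),(270,205),(380,205),(384,198),(380,213)]:
    d=z[uv[1],uv[0]]; _,D=ray(c,uv); X=o+D[0]*d
    print(uv,'tool mm',np.round(1000*R.T@(X-p),1),'chest',np.round(1000*C.T@(X-O),1))
"
```

```text
t 4.15 tcp [0.5005 0.1166 0.1607] chest mm [-81.3   1.3 160.7] yaw -20.96 z [ 0.003  0.    -1.   ] F chest [-0.  -0.1 -0.1] grip 0.547
0 -30.5 [[256.0, 325.0], [255.0, 303.0], [254.0, 280.0]]
0 -23.5 [[272.0, 325.0], [270.0, 303.0], [269.0, 281.0]]
0 23.5 [[374.0, 325.0], [375.0, 303.0], [377.0, 280.0]]
0 30.5 [[390.0, 325.0], [391.0, 303.0], [392.0, 280.0]]
-5 -30.5 [[254.0, 331.0], [253.0, 308.0], [251.0, 285.0]]
-5 -23.5 [[270.0, 331.0], [269.0, 308.0], [268.0, 285.0]]
-5 23.5 [[376.0, 331.0], [377.0, 308.0], [378.0, 285.0]]
-5 30.5 [[392.0, 331.0], [393.0, 308.0], [395.0, 285.0]]
-10 -30.5 [[252.0, 337.0], [250.0, 314.0], [249.0, 290.0]]
-10 -23.5 [[268.0, 337.0], [267.0, 314.0], [266.0, 290.0]]
-10 23.5 [[378.0, 337.0], [379.0, 314.0], [380.0, 290.0]]
-10 30.5 [[394.0, 337.0], [396.0, 314.0], [397.0, 290.0]]
(268, 292) tool mm [  7.  -23.8  -3.3] chest [-74.3  25.1 164.1]
(265, 300) tool mm [  7.2 -23.7 -11.9] chest [-74.1  25.  172.7]
(250, 300) tool mm [ 11.9 -27.6 -22. ] chest [-69.4  28.9 182.8]
(244, 310) tool mm [ 11.4 -28.3 -29.1] chest [-70.   29.6 189.9]
(380, 292) tool mm [ 10.6  23.2 -11.4] chest [-70.8 -21.9 172.1]
(385, 300) tool mm [ 11.3  23.7 -20.5] chest [-70.1 -22.4 181.3]
(400, 310) tool mm [ 11.3  27.6 -29. ] chest [-70.1 -26.3 189.7]
(270, 205) tool mm [ 35.4 -30.1  53.8] chest [-45.8  31.5 107.1]
(380, 205) tool mm [38.9 29.  32.6] chest [-42.3 -27.7 128.2]
(384, 198) tool mm [42.1 31.3 35.2] chest [-39.1 -30.  125.6]
(380, 213) tool mm [34.5 29.4 34. ] chest [-46.7 -28.1 126.8]
```

Depth shows the tips about 4 mm behind the TCP, with inner faces at ±23.5 and fronts 11 mm ahead. The bar top reads 107.1 mm and the plate top 128 mm, both as specified. One finger is over the bar and the other is about 22 mm behind the plate, so I'll descend to just above the bar.

Request:
move_arm(
  deltas=[
    [[0,0,0.3,0,47],[0,0,0.3,0,47],[0,0,0.2,0,47],[0,0,0,0,47],[0,0,0,0,47]],
  ],
)

```text
t: 4.78
tcp_pos: [0.4995, 0.1169, 0.1113]
tcp_rot: [-0.0, 0.983, -0.181, 0.0]
force: [-0.2, 0.4, 0.4]
grip_width: 0.55
```

Request:
move_arm(
  deltas=[
    [[0,0,0.05,0,47],[0,0,0.05,0,47],[0,0,0.05,0,47],[0,0,0,0,47],[0,0,0,0,47]],
  ],
)

```text
t: 5.4
tcp_pos: [0.4996, 0.1167, 0.1027]
tcp_rot: [-0.0, 0.983, -0.182, 0.0]
force: [-1.4, -0.7, 2.5]
grip_width: 0.553
```

```bash
python3 -c "
from h import *
st()"
```

```text
t 5.4 tcp [0.4996 0.1167 0.1027] chest mm [-82.2   1.2 102.7] yaw -20.92 z [ 0.001  0.    -1.   ] F chest [-1.1 -1.1  2.5] grip 0.553
```

Request:
move_arm(
  deltas=[
    [[0,0,0.05,0,47],[0,0,0.05,0,47],[0,0,0,0,47],[0,0,0,0,47]],
  ],
)

```text
t: 5.9
tcp_pos: [0.4996, 0.1168, 0.0967]
tcp_rot: [-0.0, 0.983, -0.182, 0.0]
force: [-1.3, -1.0, 5.5]
grip_width: 0.552
```

Request:
move_arm(
  deltas=[
    [[0,0,0.04,0,47],[0,0,0,0,47],[0,0,0,0,47]],
  ],
)

```text
t: 6.28
tcp_pos: [0.4997, 0.117, 0.0961]
tcp_rot: [0.001, 0.983, -0.181, 0.0]
force: [-6.5, -2.1, 18.0]
grip_width: 0.55
```

```bash
python3 -c "
from h import *
st()"
```

```text
t 6.28 tcp [0.4997 0.117  0.0961] chest mm [-82.2   1.4  96.1] yaw -20.9 z [ 0.    -0.001 -1.   ] F chest [-5.3 -4.2 18. ] grip 0.55
```

The catch is down on its stop (18 N). I'll ease off slightly, then glide forward towards the plate.

Request:
move_arm(
  deltas=[
    [[0,0,-0.02,0,47],[0.1,0,0,0,47],[0.1,0,0,0,47],[0.1,0,0,0,47],[0,0,0,0,47],[0,0,0,0,47]],
  ],
)

```text
t: 7.02
tcp_pos: [0.5131, 0.1141, 0.0963]
tcp_rot: [-0.001, 0.984, -0.18, -0.003]
force: [-10.0, 2.5, 16.7]
grip_width: 0.543
```

```bash
python3 -c "
from h import *
st()"
```

```text
t 7.03 tcp [0.5131 0.1141 0.0963] chest mm [-68.7   3.5  96.3] yaw -20.71 z [-0.005  0.002 -1.   ] F chest [-10.3  -1.2  16.7] grip 0.543
```

Request:
move_arm(
  deltas=[
    [[0,0,-0.03,0,47],[0.05,0.03,0,0,47],[0.05,0,0,0,47],[0,0,0,0,47],[0,0,0,0,47]],
  ],
)

```text
t: 7.65
tcp_pos: [0.5199, 0.1089, 0.0971]
tcp_rot: [-0.001, 0.984, -0.181, -0.001]
force: [-3.2, 1.7, 7.1]
grip_width: 0.551
```

```bash
python3 -c "
from h import *
st()"
```

```text
t 7.65 tcp [0.5199 0.1089 0.0971] chest mm [-60.4   1.1  97.1] yaw -20.81 z [-0.002  0.002 -1.   ] F chest [-3.6  0.5  7.1] grip 0.551
```

Request:
move_arm(
  deltas=[
    [[0.05,0,0.01,0,47],[0.1,0,0,0,47],[0.1,0,0,0,47],[0.1,0,0,0,47],[0,0,0,0,47],[0,0,0,0,47]],
  ],
)

```text
t: 8.4
tcp_pos: [0.5366, 0.1026, 0.0965]
tcp_rot: [-0.0, 0.984, -0.18, -0.004]
force: [-9.7, 2.2, 13.0]
grip_width: 0.552
```

```bash
python3 -c "
from h import *
st()
from workcell import cams
c=cams.snapshot('wrist'); np.savez('pics/wrist3.npz',**c); cv2.imwrite('pics/wrist3.png',c['image'][:,:,::-1])"
```

```text
t 8.4 tcp [0.5366 0.1026 0.0965] chest mm [-42.7   1.1  96.5] yaw -20.73 z [-0.008  0.002 -1.   ] F chest [-9.8 -1.3 13. ] grip 0.552
```

View pics/wrist3.png

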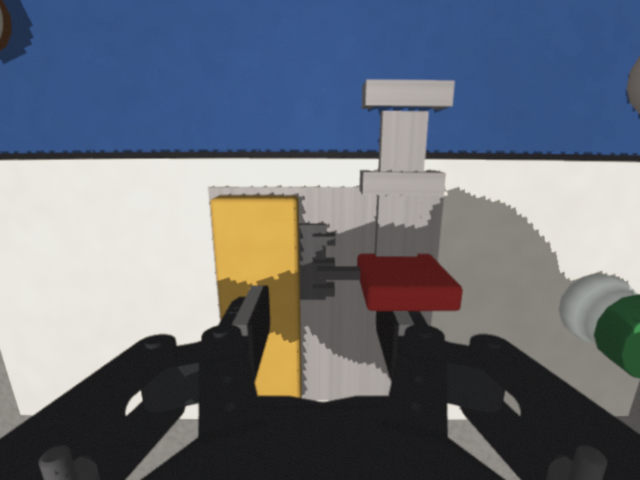

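The wrist view shows the right finger on the red plate at (408,285), the bolt bar advanced to the staple on the lid at (405,95), and the left finger on the bar at (250,310). I'll keep pushing.

Request:
move_arm(
  deltas=[
    [[0.1,0,-0.005,0,47],[0.1,0,0,0,47],[0.05,0,0,0,47],[0,0,0,0,47],[0,0,0,0,47]],
  ],
)

```text
t: 9.07
tcp_pos: [0.5519, 0.0968, 0.0965]
tcp_rot: [-0.001, 0.984, -0.18, -0.003]
force: [-6.1, 2.6, 8.2]
grip_width: 0.549
```

```bash
python3 -c "
from h import *
st()"
```

```text
t 9.07 tcp [0.5519 0.0968 0.0965] chest mm [-26.3   1.2  96.5] yaw -20.77 z [-0.005  0.002 -1.   ] F chest [-6.6  0.3  8.2] grip 0.549
```

Request:
move_arm(
  deltas=[
    [[0.05,0,0,0,47],[0,0,0,0,47],[0,0,0,0,47]],
  ],
)

```text
t: 9.45
tcp_pos: [0.5536, 0.0961, 0.0965]
tcp_rot: [-0.001, 0.984, -0.18, -0.004]
force: [-8.9, 3.3, 8.8]
grip_width: 0.551
```

Request:
move_arm(
  deltas=[
    [[0.05,0,0,0,47],[0,0,0,0,47],[0,0,0,0,47]],
  ],
)

```text
t: 9.82
tcp_pos: [0.5536, 0.0961, 0.0964]
tcp_rot: [-0.0, 0.984, -0.181, -0.007]
force: [-14.5, 4.4, 15.4]
grip_width: 0.551
```

```bash
python3 -c "
from h import *
st()"
```

```text
t 9.82 tcp [0.5536 0.0961 0.0964] chest mm [-24.4   1.2  96.4] yaw -20.8 z [-0.013  0.003 -1.   ] F chest [-15.1  -1.1  15.4] grip 0.551
```

Forward motion has stopped at TCP chest x of -24.4 mm (nominal for home is about -26), and the force is rising. I'll check the plate in the image before letting go.

```bash
python3 -c "
from h import *
from workcell import cams
c=cams.snapshot('wrist'); cv2.imwrite('pics/wrist4.png',c['image'][:,:,::-1])
z=c['z_map']; o=-c['R'].T@c['t']
b,s,ce=blob(mask(c,'red'),(320,200,520,340)); v,u=np.nonzero(b)
_,D=ray(c,np.c_[u,v]); X=o+D*z[v,u][:,None]; Q=1000*(X-O)@C
k=Q[:,2]>125
print(s,'top pts chest min/med/max',np.percentile(Q[k],[3,50,97],axis=0).round(1))
c0=dict(np.load('pics/wrist2.npz'));z=c0['z_map']; o=-c0['R'].T@c0['t']
b,s,ce=blob(mask(c0,'red'),(340,180,430,230)); v,u=np.nonzero(b)
_,D=ray(c0,np.c_[u,v]); X=o+D*z[v,u][:,None]; Q=1000*(X-O)@C;k=Q[:,2]>125
print('before',np.percentile(Q[k],[3,50,97],axis=0).round(1))
"
```

```text
[ 359  255  103   56 4560] top pts chest min/med/max [[-11.4 -45.5 125.5]
 [ -6.6 -30.  127.5]
 [ -2.8 -14.8 128.7]]
before [[-48.3 -45.4 125.8]
 [-43.8 -30.  127.4]
 [-39.4 -14.7 128.8]]
```

View pics/wrist4.png

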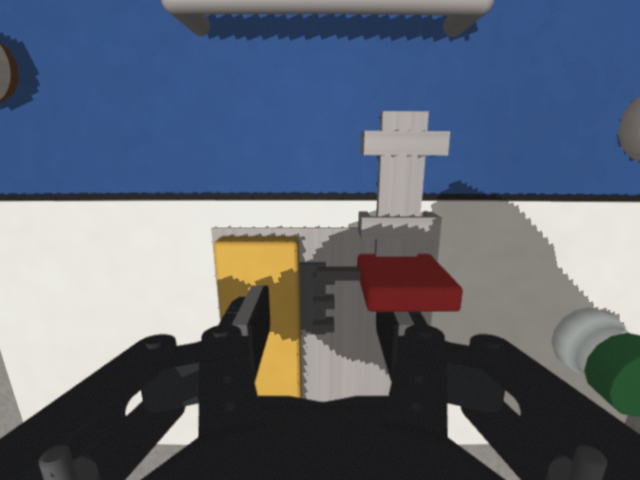

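The plate has travelled about 37 mm from its start at roughly 3 mm. The bar end now sticks out past the lid staple at (405,120), so the bolt is home. Next I'll let go: lift straight up, then back away and up.

Request:
move_arm(
  deltas=[
    [[0,0,-0.1,0,47],[0,0,-0.1,0,47],[0,0,-0.1,0,47],[-0.15,0,0,0,47],[0,0,-0.5,0,47],[0,0,-0.9,0,47],[0,0,-0.5,0,47],[0,0,0,0,47]],
  ],
)

```text
t: 10.88
tcp_pos: [0.5546, 0.0949, 0.2318]
tcp_rot: [-0.001, 0.983, -0.182, 0.004]
force: [0.0, 0.0, 0.1]
grip_width: 0.552
```

Request:
move_arm(
  deltas=[
    [[-0.6,0,0,0,47],[-0.6,0,0,0,47],[-0.3,0,0,0,47],[0,0,0,0,47],[0,0,0,0,47]],
  ],
)

```text
t: 11.5
tcp_pos: [0.4691, 0.1259, 0.2286]
tcp_rot: [-0.0, 0.983, -0.182, 0.001]
force: [-0.2, 0.1, 0.6]
grip_width: 0.553
```

```bash
python3 -c "
from h import *
st()
from workcell import cams
for n in ['wrist','top','side']:
    c=cams.snapshot(n); cv2.imwrite(f'pics/{n}5.png',c['image'][:,:,::-1])
    if n!='wrist': continue
    z=c['z_map']; o=-c['R'].T@c['t']
    for col in ['red','yellow']:
        b,s,ce=blob(mask(c,col),(150,60,480,420)); v,u=np.nonzero(b)
        _,D=ray(c,np.c_[u,v]); X=o+D*z[v,u][:,None]; Q=1000*(X-O)@C
        print(col,s,np.percentile(Q,[3,50,97],axis=0).round(1).tolist())
"
```

```text
t 11.5 tcp [0.4691 0.1259 0.2286] chest mm [-114.    -1.1  228.6] yaw -21.0 z [ 0.001  0.    -1.   ] F chest [-0.2  0.1  0.6] grip 0.553
red [342  79  51  17 761] [[-13.0, -45.4, 125.0], [-8.9, -30.2, 127.3], [-4.6, -14.8, 128.8]]
yellow [ 255   73   51  144 6712] [[-95.3, 13.3, 105.2], [-44.0, 29.5, 106.6], [0.9, 45.8, 108.0]]
```

View pics/wrist5.png

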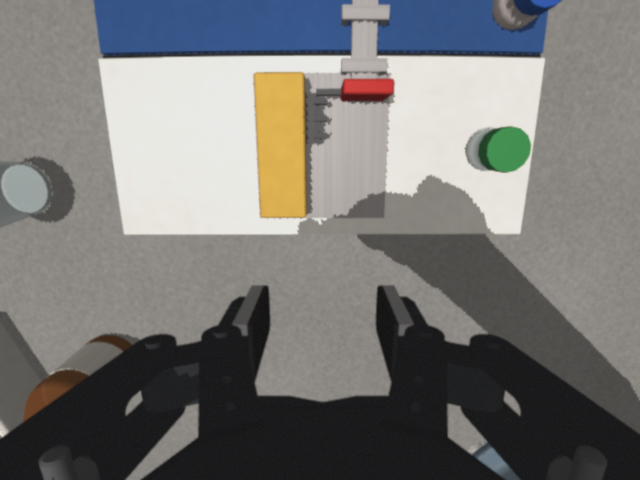

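View pics/side5.png

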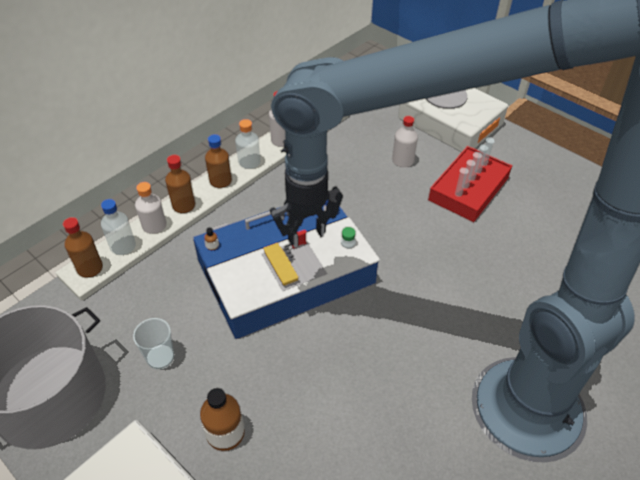

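The yellow bar is back up at 106.6 mm with the red plate at (367,90) by the staple, and nothing else has moved. The plate reads 2 mm less than during the push, so I'll compare the before, pushed and now views with the same filter, relative to the yellow bar.

```bash
python3 -c "
from h import *
from workcell import cams
c5=cams.snapshot('wrist'); np.savez('pics/wrist6.npz',**c5); np.savez('pics/top6.npz',**cams.snapshot('top'))
for f,bx in [('wrist1',(180,100,340,270)),('wrist2',(220,100,430,300)),('wrist6',(150,60,480,420))]:
    c=dict(np.load(f'pics/{f}.npz')); z=c['z_map']; o=-c['R'].T@c['t']
    out=[]
    for col in ['red','yellow']:
        b,s,ce=blob(mask(c,col),bx); v,u=np.nonzero(b)
        _,D=ray(c,np.c_[u,v]); X=o+D*z[v,u][:,None]; Q=1000*(X-O)@C
        out.append((Q[Q[:,2]>(126.5 if col=='red' else 104)]))
    r,y=out
    print(f,'red top x',np.percentile(r[:,0],[2,50,98]).round(1),'yellow x',np.percentile(y[:,0],[1,99]).round(1),'yellow z',np.median(y[:,2]).round(2),'red z',np.median(r[:,2]).round(2))
for f in ['top0','top6']:
    c=dict(np.load(f'pics/{f}.npz'))
    for col,zz in [('yellow',.107),('red',.128)]:
        b,s,ce=blob(mask(c,col),(200,150,390,310)); print(f,col,s,(1000*(plane(c,ce,zz)-O)@C).round(1))
"
```

```text
wrist1 red top x [-48.  -43.8 -39.6] yellow x [-96.7   2.7] yellow z 106.57 red z 127.54
wrist2 red top x [-48.2 -44.  -39.5] yellow x [-96.5   3.3] yellow z 106.6 red z 127.55
wrist6 red top x [-12.7  -8.5  -4.3] yellow x [-97.2   2.7] yellow z 106.6 red z 127.52
top0 yellow [261 225  29  46 667] [[-47.9  29.5 107. ]]
top0 red [293 251  14   8  58] [[-44.8 -31.4 128. ]]
top6 yellow [266 225  24  40 525] [[-37.   28.9 107. ]]
top6 red [298 236  15   9  60] [[ -8.8 -31.2 128. ]]
```

The plate's measured position (-8.5) matches the contact position at the hard stop: TCP -24.4, plus 11 mm to the finger front and 5 mm to the plate centre, gives -8.4. The catch is at exactly its starting height (106.6 in both), which is only possible with the bolt at 38 mm or more. The top view's yellow blob is partly hidden by the gripper. Now I'll hand in.

```bash
python3 -c "
from workcell import robot
print(robot.finish_job())"
```

```text
the job is handed in; nothing more can be done
None
```

The chest is locked as far as my checks show, and the job was handed in at about 11.7 s; no verdict was reported. One fingertip held the yellow catch down near its stop while the other pushed the red plate until it stopped. I then lifted clear, and the catch sprang up.

**What the last checks showed:**
- **Catch:** its top is back at 106.6 mm, the same as before I pressed it. It can only come fully up behind the bolt if the bolt is at 38 mm or more.
- **Bolt:** the plate sits 35.4 mm ahead of where it started (the start was somewhere in 0–4 mm). Its position agrees with where the finger met the hard stop to about 0.1 mm.
- **Forces:** about 18 N at most at the readings I took, and nothing on the tool after release.
- **Vials, bottles and glassware:** those in view looked unmoved. I checked them only by eye.

**Where checks disagreed:**
- **Close-up during the push:** the wrist camera put the plate about 2 mm further in than the final views. I took that as camera bias, because the contact position and the final wrist and top views agree.
- **Last top view:** the yellow bar's measured centre was off because the gripper partly hid it, so I did not use it.

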